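Shut the marked supply valve under its sliding cover

ROBOT

A 7-joint arm with a two-finger parallel gripper is mounted at the origin on the work surface. World frame = base frame: x ahead of the robot, y to its left, z up, the work surface at z = 0. Lengths are in m, angles in rad, forces in N, time in s.
With the tool pointing down it reaches from about 0.4 to 0.85 m from the base axis. Payload 10.4 kg.
Tool frame: the origin (TCP) lies midway between the tips of the shut fingers; the grasp point (between the pads) lies 19 mm behind it; y points along the fingers, x is the direction in which the jaws open and shut, and the axes are right-handed (so a half turn about y gives the same grasp; the last joint's range is limited). The gripper opens to 87 mm and grips with 3 to 60 N. Pads are 19 mm wide; open, the fingers measure 117 mm over their backs; the gripper's body (75 mm by 190 mm) begins 51 mm behind the grasp point.
Start: joints at [1.157, 0.332, -0.065, 1.46, 0.022, 1.35, -0.088], TCP at [0.238, -0.578, 0.223] pointing down, gripper open.
Joint ranges: [-2.6, 2.6], [-0.5, 2.12], [-1.47, 1.34], [0.16, 2.42], [-1.27, 4.41], [0.06, 2.06], [-2.6, 2.6]. Speed limits (rad/s): [2.22, 2.22, 2.79, 2.79, 3.14, 3.14, 3.14].

INTERFACE

Orientations are given as a unit quaternion [x, y, z, w].
In Python, from bench import r gives the robot as it stands. The module is installed in compiled form; this text tells all that it offers.
- The arm moves only by the tool arm_command, never from a script. Its argument "deltas" is one flat list of numbers, 6 for each row, row after row: the shift along the tool's x, y, z in m, then the turn, a rotation vector about the tool's x, y, z in degrees. In form: [tx, ty, tz, ax, ay, az, tx, ty, tz, ax, ay, az, ...]. A call has 1 to 8 rows; each row is the pose to reach, as a shift and turn from the pose commanded when the call began, along the tool's axes at that moment; what a row does not reach only later rows make up. A row lasts 1/8 s, in which the tool goes at most 62.5 mm and 10.7 degrees, less where a joint would pass 70% of its speed; a pose out of reach is approached as far as the arm can. A call with a gripper value outside its range is refused whole. "hand" is the opening, from 0 (shut) to 1 (fully open), set as the call begins (left out, the last holds). The fingers move at their own pace and stop on an object; "grip_force" is the grip in N (left out, the last holds). Time passes only in rows, so rows that repeat a pose let the fingers close. It gives the time, the measured TCP pose, the force and the opening at its end, in the units of the state.
- r.read_state(): the state, without advancing time (a new reading comes with each control period).
- r.camera(name): name is "scene" or "top" or "wrist"; returns a dict with "image" (480x640x3 uint8, red, green, blue), "intrinsics" (3x3 intrinsics, pixels), "world_from_camera" (4x4, takes a point from camera to world coordinates); the wrist camera has in their place "hand_eye" (4x4, takes a point from camera to tool coordinates, whose origin is the TCP and whose axes are the tool frame's). Camera axes: x right, y down, z forward; pixel columns grow to the right and rows downward; lengths in m; the calibration is good to about 2 mm. The wrist camera is an equidistant fisheye: a pixel r from the principal point sees the ray r / f radians off the axis. A picture is of the moment at which its call begins: read the wrist's pose just before it. There is no depth.
- r.close_job(): hands the job in, once; it reports no verdict.
Trained networks look in a picture, given as the dict that the camera call returned (one of the last four; its "shot" number tells which), for a name from the list of things; names that differ only in an ending like _2 or _b are one class to them, and where a whole thing is asked for, a point or a joint stands for the part that bears it (a point fixed in the world has none). Each returns a list of dicts, best first, with "conf" (0 to 1); they miss things now and then, are a little off and sometimes report something else, mostly with a low value. They report only what shows in the picture. A call takes as long as a camera call.
- r.boxes_of(picture, query): "centre" ([row, column] in pixels, amid what is visible of it).
- r.regions_of(picture, query): "region" (480x640 bool, what is visible of it) and "centre" ([row, column] in pixels, amid what is visible of it).
The state is a dict: "time": time; "joint_positions": joint angles; "joint_vel": joint speeds; "joint_torque": joint torques, N m; "ee_pos": TCP position; "eef_rot": TCP orientation; "ft_force": force on the tool from outside, world axes, zero at the start; "torque": the same for the moment, N m; "width": finger opening in m.
Only numpy, scipy, OpenCV 4.12 (cv2) and the standard library are available. Lean on these libraries where they do the work, as an engineer would, in place of code of your own. Each camera call takes 0.05 s, during which the arm holds its last target.

TASK

Push the loose cover of the bench supply box straight back along its guides, all the way, so that the opening with the two valve levers lies open; then push the lever that is marked with the round disc on its hub fully shut (clockwise seen from above, to its stop). Only push with the fingers: do not lift the cover off its guides, leave the other valve's lever as it is, and leave the jar, the tube rack and the beaker standing where they are.

Things in the scene. Friction and masses are not known exactly. Their poses are not given: they have to be found in the camera images.
- box: White bench supply box, fixed, 80 mm high. Origin on the work surface; box axes: -x towards the robot, z up. It spans x -125 to +138, y -134 to +134 mm: an open well at the robot's side and, behind it (x 0 to 138), a solid deck, top at 80 mm, onto which the cover slides in +x. Guide ribs along x at both sides (inner faces y = +-125.5 mm) have tops at 92 mm.
- well (a point): Centre of the well's floor, 9 mm above the work surface; box axes. The well is 117 (x) by 224 (y) mm and open at the top, rim 80 mm above the work surface. It holds the two valves, 95 mm apart.
- stop (a point): Middle of the near face of the end stop, a rib across the deck's far edge (box x +130 mm), 86 mm above the work surface; its top is at 92 mm. The cover, pushed fully back, rests against it.
- cover_bar (a point): Middle of the top edge of the bar on the loose grey cover (0.25 to 0.5 kg, slides with 1 to 6 N). Cover: plate 125 (x) by 247 (y) by 6 mm lying on the rim between the ribs, top 86 mm above the work surface; bar across its centre 10 (x) by 100 (y) mm, 22 mm high, top at 108 mm. Over the well the bar stands at box x -58 to -48 mm; fully back at +67 mm.
- marked_valve (a joint): Marked valve's lever: 0 rad = fully open (lever points to the box's -x), grows clockwise seen from above to 1.571 rad = fully shut at its stop (lever points to the box's +y). Friction holds it where it is left; turning takes about 0.12 N m (3 N at 42 mm from the axis). It starts at 0 to 0.3.
- marked_hub (a point): On the marked valve's vertical axis at mid-height of its lever, 54 mm above the work surface; box axes. On top it has a flat round steel disc 36 mm wide (top at 69 mm). Lever: steel bar 12 mm wide, from 45 to 63 mm above the work surface. It is the left or the right valve: box x -34, y -57 or +38 mm. Open, it has 45 mm or more free beside it on its -y side.
- marked_tip (a point): Outer end of the marked valve's lever, 60 mm from its axis, at mid-height of the bar. Below the levers: a copper pipe along the box's x under each (top 27 mm above the work surface), and under each hub a brass body 40 by 26 mm (top at 31 mm) with a stem 18 mm wide.
- plain_valve (a joint): The other valve's lever, same meaning of values; to be left as it is.
- plain_hub (a point): On the vertical axis of the other valve, 54 mm above the work surface: same size and lever but no disc, only a 10 mm stud on its hub.
- plain_tip (a point): Outer end of the other valve's lever, 60 mm from its axis.
- jar: Bystander: lidded sample jar, 56 mm in diameter, 75 mm high, standing beside the box on its +y side. Origin at the centre of its underside.
- rack: Bystander: white test-tube rack with tubes, 200 by 70 mm, 96 mm high, long side along its x, beside the box on its -y side. Origin at the centre of its underside.
- beaker: Bystander: glass beaker, 66 mm in diameter, 85 mm high, beyond the box's far +y corner. Origin at the centre of its underside.

How it is judged:
By the outcome, as a careful person would: the job done as asked, in the order asked, and still so for the second after the job is handed in, with the robot touching nothing.
It also fails if it takes over 46 s, if anything falls off the work surface, if the arm or the gripper's body presses on something with over 40 N, if the wrist force passes 120 N, or if a joint passes its speed limit or range.

## Working session

There is one attempt and no reset: what is moved stays moved. The work goes in short steps, Python scripts to look and compute and a tool call to move; the robot and the scene stay as the last step left them, time stands still between calls to the robot, and variables do not carry over. Pictures are saved under pics/ and viewed, and the job is handed in when it is done.

Besides the shell and the picture viewer there is one more tool, called after "Call:" as a command line: name --argument value ..., lists and objects as JSON in quotes. arm_command: Moves the arm, as the interface text tells. Its arguments: {"type":"object","properties":{"deltas":{"type":"array","items":{"type":"number"}},"hand":{"type":"number"},"grip_force":{"type":"number"}},"required":["deltas"]}

```bash
mkdir -p pics
python3 - <<'E'
from bench import r
import cv2,numpy as np
s=r.read_state();print({k:np.round(v,3) for k,v in s.items()})
for n in ["scene","top"]:
    p=r.camera(n);cv2.imwrite(f"pics/{n}0.png",p["image"][:,:,::-1])
    print(n,p["intrinsics"],p["world_from_camera"])
    for q in ["box","cover_bar","jar","rack","beaker","marked_hub"]:
        print(q,[(np.round(d["centre"]),round(d["conf"],2)) for d in r.boxes_of(p,q)][:3])
E
```

```text
{'time': np.float64(0.0), 'joint_positions': array([ 1.157,  0.333, -0.065,  1.461,  0.022,  1.35 , -0.088]), 'joint_vel': array([ 0.   , -0.   ,  0.002, -0.   ,  0.001,  0.002, -0.001]), 'joint_torque': array([ 1.0000e-03, -6.2327e+01,  2.5000e-02, -3.8989e+01, -6.1000e-02,
        4.0000e-02,  0.0000e+00]), 'ee_pos': array([ 0.238, -0.578,  0.222]), 'eef_rot': array([-0.587,  0.394, -0.393,  0.588]), 'ft_force': array([0.733, 0.1  , 0.103]), 'torque': array([0.026, 0.003, 0.016]), 'width': np.float64(0.087)}
scene [[595.56981951   0.         317.61596828]
 [  0.         595.56981951 235.6734727 ]
 [  0.           0.           1.        ]] [[ 0.31021601  0.71934317 -0.62153957  1.24747367]
 [ 0.95063196 -0.22918314  0.20922228 -0.14063403]
 [ 0.00805623 -0.65575948 -0.75492689  0.8251212 ]
 [ 0.          0.          0.          1.        ]]
box [(array([277., 256.]), 0.72)]
cover_bar [(array([212., 229.]), 0.84)]
jar [(array([213., 356.]), 0.59)]
rack [(array([288., 109.]), 0.92)]
beaker [(array([278., 391.]), 0.71)]
marked_hub []
top [[523.13947854   0.         320.43623869]
 [  0.         523.13947854 237.47898091]
 [  0.           0.           1.        ]] [[-0.03443213 -0.97908826  0.20050091  0.45812036]
 [-0.99940224  0.0343536  -0.00387201  0.04936107]
 [-0.00309688 -0.20051438 -0.97968586  0.94162979]
 [ 0.          0.          0.          1.        ]]
box [(array([230., 377.]), 0.67)]
cover_bar [(array([298., 384.]), 0.91)]
jar [(array([279., 258.]), 0.73)]
rack [(array([261., 509.]), 0.9)]
beaker [(array([185., 257.]), 0.81)]
marked_hub [(array([232., 381.]), 0.55)]
```

View pics/scene0.png

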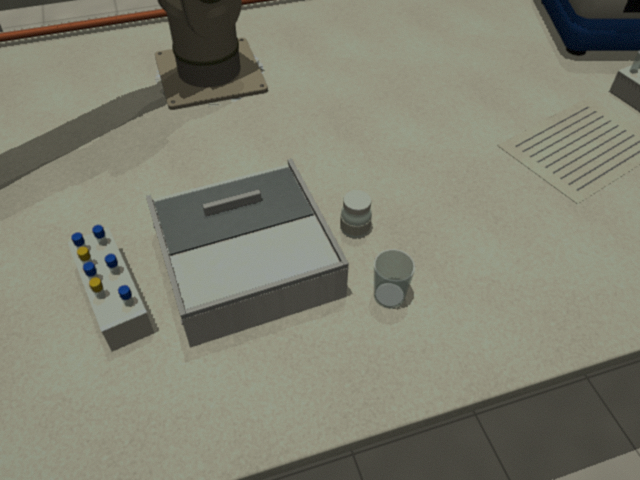

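View pics/top0.png

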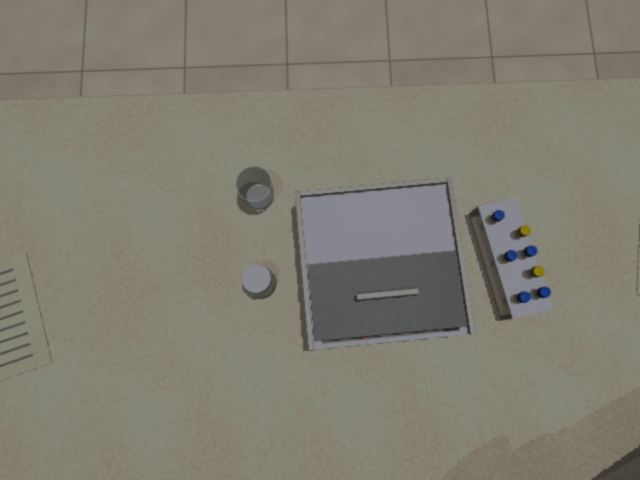

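The scene view shows the box with the cover over the near well (bar about row 202, col 232). The top view has the bar near row 294, col 388, the box's corners near (192,297), (180,450), (333,468) and (348,310), the rack on the right, and the jar and beaker on the left. I'll enlarge it to pick the corners.

Run:
```python
import cv2
i=cv2.imread("pics/top0.png");c=i[165:365,280:480];cv2.imwrite("pics/topz.png",cv2.resize(c,(600,600)[::1],interpolation=cv2.INTER_CUBIC))
i=cv2.imread("pics/scene0.png");c=i[150:350,140:360];cv2.imwrite("pics/scz.png",cv2.resize(c,(660,600),interpolation=cv2.INTER_CUBIC))
```

```text
(no output)
```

View pics/topz.png

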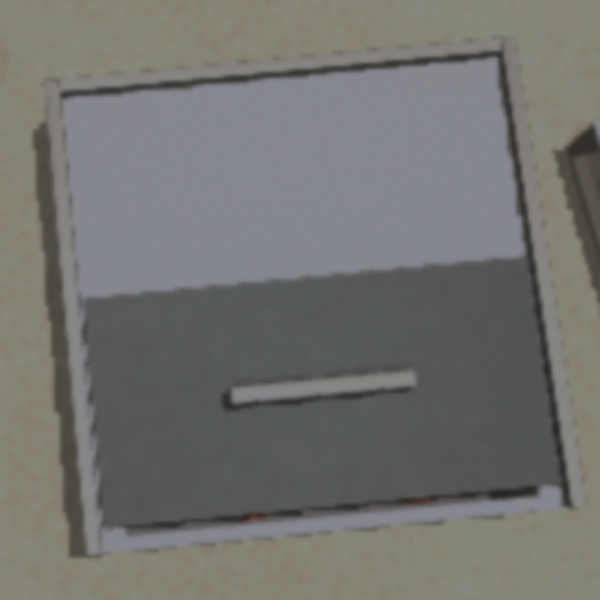

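View pics/scz.png

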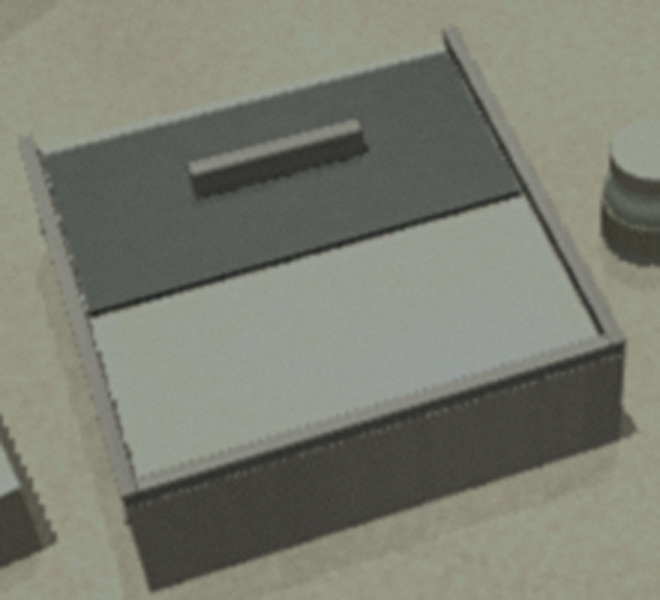

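```bash
cat > h.py <<'E'
import numpy as np
K={"scene":(595.56981951,317.61596828,235.6734727),"top":(523.13947854,320.43623869,237.47898091)}
T={"scene":np.array([[0.31021601,0.71934317,-0.62153957,1.24747367],[0.95063196,-0.22918314,0.20922228,-0.14063403],[0.00805623,-0.65575948,-0.75492689,0.8251212]]),
"top":np.array([[-0.03443213,-0.97908826,0.20050091,0.45812036],[-0.99940224,0.0343536,-0.00387201,0.04936107],[-0.00309688,-0.20051438,-0.97968586,0.94162979]])}
def ray(n,u,v,z):
    f,cx,cy=K[n];d=T[n][:,:3]@np.array([(u-cx)/f,(v-cy)/f,1]);o=T[n][:,3]
    return o+d*(z-o[2])/d[2]
def proj(n,p):
    f,cx,cy=K[n];c=T[n][:,:3].T@(np.asarray(p)-T[n][:,3]);return np.array([cx+f*c[0]/c[2],cy+f*c[1]/c[2]])
E
python3 - <<'E'
from h import *
from scipy.optimize import least_squares
box=np.array([[138,134],[138,-134],[-125,-134],[-125,134]])/1000
tp=np.array([[46,80],[512,38],[580,507],[88,555]])/3+[280,165]
sp=np.array([[624,343],[128,500],[22,137],[448,28]])/3+[140,150]
def fit(sets):
    W=np.array([[ray(n,*p,.092)[:2] for p in P] for n,P in sets])
    def res(q):
        c,s=np.cos(q[2]),np.sin(q[2]);B=box@np.array([[c,s],[-s,c]])+q[:2]
        return (W-B).ravel()
    o=least_squares(res,[.6,-.05,0]);return o.x,np.round(o.fun.reshape(-1,2)*1000,1)
for S in ([("top",tp)],[("scene",sp)],[("top",tp),("scene",sp)]):
    q,f=fit(S);print(q,np.degrees(q[2]));print(f.tolist())
c,s=np.cos(q[2]),np.sin(q[2])
b=[ray("top",280+u/3,165+v/3,.108) for u,v in [(232,396),(415,378)]]
for w in b:
    d=w[:2]-q[:2];print("bar",w,c*d[0]+s*d[1],-s*d[0]+c*d[1])
b=[ray("scene",140+u/3,150+v/3,.108) for u,v in [(192,168),(358,126)]]
for w in b:
    d=w[:2]-q[:2];print("bar",w,c*d[0]+s*d[1],-s*d[0]+c*d[1])
E
```

```text
[ 0.58270692 -0.05418688  0.05823327] 3.336520686361734
[[-0.3, -2.0], [-0.5, 1.6], [0.6, 2.8], [0.2, -2.4]]
[ 0.58528691 -0.05093519  0.0652324 ] 3.737541299833593
[[0.6, -2.3], [1.0, 2.7], [-1.6, 3.7], [0.0, -4.0]]
[ 0.58399688 -0.05256105  0.06173414] 3.537105528530366
[[-1.1, -4.1], [-2.3, -0.5], [-1.2, 1.6], [-0.6, -3.6], [1.4, -0.3], [2.7, 4.8], [0.2, 4.9], [0.9, -2.8]]
bar [ 0.53017944 -0.00921007  0.108     ] -0.05104038350166423 0.04658866394467258
bar [ 0.53632853 -0.10672228  0.108     ] -0.05091901331346815 -0.0511171593638204
bar [ 0.53751791 -0.10170574  0.108     ] -0.04942240191465601 -0.046183555499348314
bar [ 0.53337328 -0.0058505   0.108     ] -0.04764535836477397 0.04974478985855644
```

```bash
cat >> h.py <<'E'
from scipy.spatial.transform import Rotation as Ro
Q=np.array([.584,-.0535,.0615])  # box x,y,yaw
def b2w(x,y,z=0):
    c,s=np.cos(Q[2]),np.sin(Q[2]);return np.array([Q[0]+c*x-s*y,Q[1]+s*x+c*y,z])
def w2b(p):
    c,s=np.cos(Q[2]),np.sin(Q[2]);d=np.asarray(p)[:2]-Q[:2];return np.array([c*d[0]+s*d[1],-s*d[0]+c*d[1]])
def delta(st,p,yaw=None,flip=0):
    "yaw: direction of tool x in world; tool y down"
    R=Ro.from_quat(st["eef_rot"])
    t=R.inv().apply(np.asarray(p)-st["ee_pos"])
    if yaw is None: rv=np.zeros(3)
    else:
        x=np.array([np.cos(yaw),np.sin(yaw),0]);y=np.array([0,0,-1.]);z=np.cross(x,y)
        rv=np.degrees((R.inv()*Ro.from_matrix(np.c_[x,y,z])).as_rotvec())
    return np.round(t*1000,1),np.round(rv,1)
E
python3 - <<'E'
from bench import r
from h import *
s=r.read_state();print(Ro.from_quat(s["eef_rot"]).as_matrix().round(3))
p=b2w(-.10,0,.2);print(p)
for a in (np.pi/2,-np.pi/2):print(delta(s,p,Q[2]+a))
E
```

```text
[[ 0.381  0.     0.925]
 [-0.925 -0.     0.381]
 [ 0.    -1.     0.   ]]
[ 0.48418905 -0.05964612  0.2       ]
(array([-385.4,   22.6,  425. ]), array([   0. , -161.1,    0. ]))
(array([-385.4,   22.6,  425. ]), array([-0. , 18.9,  0. ]))
```

Call:
arm_command --deltas '[-0.048,0.002,0.053,0,3,0,-0.096,0.005,0.106,0,6,0,-0.144,0.008,0.159,0,9,0,-0.192,0.011,0.212,0,12,0,-0.24,0.014,0.265,0,15,0,-0.288,0.017,0.318,0,18.9,0,-0.336,0.02,0.371,0,18.9,0,-0.385,0.022,0.425,0,18.9,0]' --hand 0.65

```text
time: 1.7
ee_pos: [0.4533, -0.1249, 0.2034]
eef_rot: [-0.515, 0.484, -0.485, 0.515]
ft_force: [0.9, -1.1, 0.2]
width: 0.0564
```

Run:
```python
from bench import r
from h import *
s=r.read_state();print(s["time"],s["ee_pos"],s["width"],s["ft_force"],w2b(s["ee_pos"]))
for x,z in ((-.10,.2),(-.085,.1)):print(b2w(x,0,z),delta(s,b2w(x,0,z),Q[2]-np.pi/2))
```

```text
1.7 [ 0.45333768 -0.12494523  0.20341064] 0.056405377279389074 [ 0.86109293 -1.12729612  0.15136073] [-0.13480641 -0.06327949]
[ 0.48418905 -0.05964612  0.2       ] (array([-63.3,   3.4,  34.7]), array([-0.1, -0.1,  0. ]))
[ 0.49916069 -0.05872421  0.1       ] (array([-63.4, 103.4,  49.7]), array([-0.1, -0.1,  0. ]))
```

Call:
arm_command --deltas '[-0.032,0.025,0.025,0,0,0,-0.063,0.053,0.05,0,0,0,-0.063,0.053,0.05,0,0,0,-0.063,0.053,0.05,0,0,0]'

```text
time: 2.2
ee_pos: [0.4987, -0.0613, 0.1503]
eef_rot: [0.515, -0.485, 0.485, -0.515]
ft_force: [0.9, -0.8, 0.0]
width: 0.0564
```

Run:
```python
from bench import r
from h import *
import cv2
s=r.read_state();print(s["time"],s["ee_pos"],s["width"],s["ft_force"],w2b(s["ee_pos"]))
for x,z in ((-.085,.094),):print(b2w(x,0,z),delta(s,b2w(x,0,z),Q[2]-np.pi/2))
for n in("top","wrist"):
    p=r.camera(n);cv2.imwrite(f"pics/{n}1.png",p["image"][:,:,::-1])
print(p["intrinsics"],p["hand_eye"].round(4).tolist())
```

```text
2.2 [ 0.49873882 -0.06130787  0.15029756] 0.056437618910498095 [ 0.8975263  -0.81392738  0.02938492] [-0.08557987 -0.00255285]
[ 0.49916069 -0.05872421  0.094     ] (array([-2.6, 56.3,  0.6]), array([ 0., -0.,  0.]))
[[371.64829954   0.         321.75604193]
 [  0.         371.64829954 240.85981518]
 [  0.           0.           1.        ]] [[1.0, 0.0001, -0.0013, 0.0006], [0.0013, -0.2707, 0.9627, -0.1637], [-0.0003, -0.9627, -0.2707, 0.0744], [0.0, 0.0, 0.0, 1.0]]
```

View pics/wrist1.png

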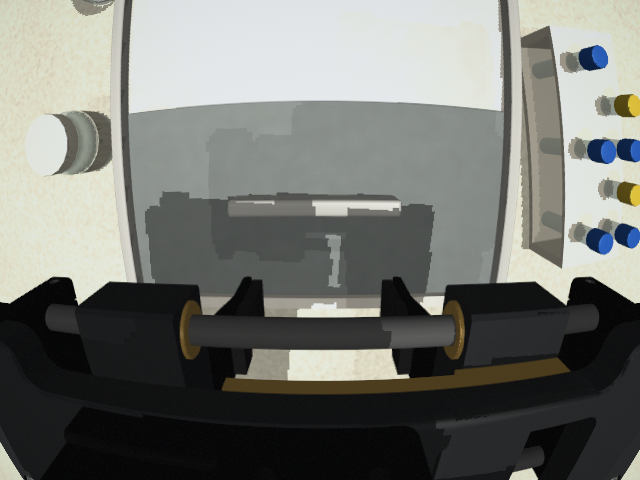

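View pics/top1.png

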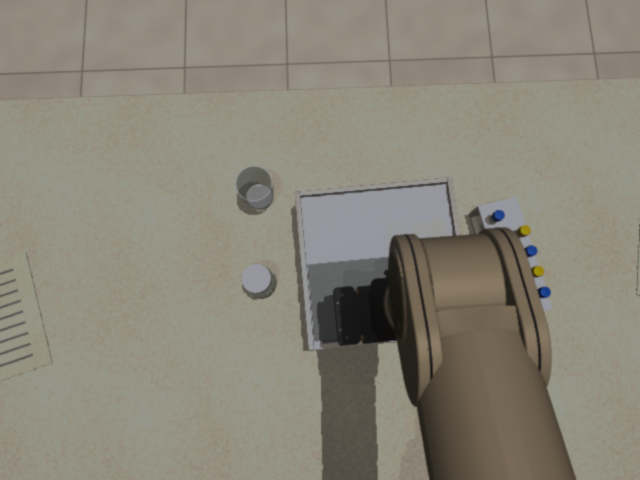

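The wrist view shows the bar at cols 229–400, row about 205, with both fingers (cols about 250 and 395) in front of it. Bar and fingers are both centred between the ribs. I'll lower to z 0.094.

Call:
arm_command --deltas '[0,0.028,0,0,0,0,0,0.056,0,0,0,0,0,0.056,0,0,0,0,0,0.056,0.006,0,0,0,0,0.056,0.012,0,0,0,0,0.056,0.018,0,0,0,0,0.056,0.024,0,0,0,0,0.056,0.03,0,0,0]'

```text
time: 3.3
ee_pos: [0.5289, -0.0589, 0.0941]
eef_rot: [0.515, -0.485, 0.484, -0.515]
ft_force: [-1.7, 0.6, 0.9]
width: 0.0563
```

Run:
```python
from bench import r
from h import *
import cv2
s=r.read_state();print(s["time"],s["ee_pos"],s["width"],s["ft_force"],w2b(s["ee_pos"]))
print(delta(s,b2w(.052,0,.094),Q[2]-np.pi/2))
p=r.camera("wrist");cv2.imwrite(f"pics/wrist2.png",p["image"][:,:,::-1])
```

```text
3.3 [ 0.52894757 -0.05892875  0.09410596] 0.056289292953734055 [-1.68577665  0.6003367   0.92986009] [-0.05528201 -0.0020349 ]
(array([-2.100e+00,  1.000e-01,  1.073e+02]), array([ 0., -0.,  0.]))
```

View pics/wrist2.png

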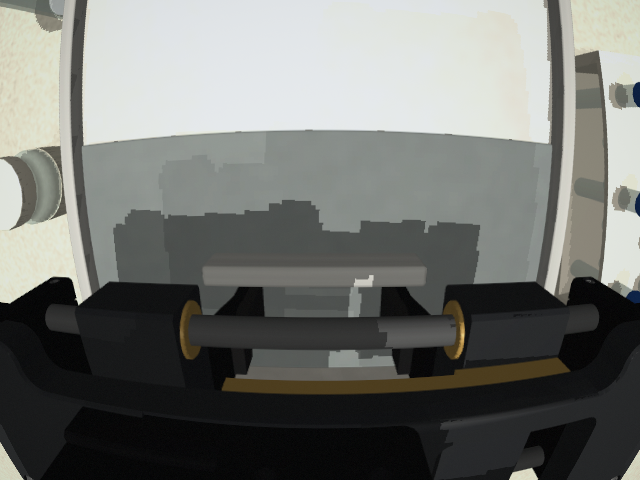

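Both fingers touch the bar (row about 270, cols 203–425), and the force is about 2.6 N as it slides. I'll push on.

Call:
arm_command --deltas '[0,0,0.012,0,0,0,0,0,0.024,0,0,0,0,0,0.036,0,0,0,0,0,0.048,0,0,0,0,0,0.06,0,0,0,0,0,0.072,0,0,0,0,0,0.084,0,0,0,0,0,0.096,0,0,0]'

```text
time: 4.35
ee_pos: [0.6254, -0.0531, 0.0941]
eef_rot: [0.515, -0.485, 0.485, -0.515]
ft_force: [-2.1, -0.8, 1.4]
width: 0.0567
```

Call:
arm_command --deltas '[0,0,0.003,0,0,0,0,0,0.006,0,0,0,0,0,0.009,0,0,0,0,0,0.009,0,0,0]'

```text
time: 4.85
ee_pos: [0.6338, -0.0526, 0.0942]
eef_rot: [-0.515, 0.484, -0.485, 0.515]
ft_force: [0.8, -0.7, 0.2]
width: 0.057
```

Run:
```python
from bench import r
from h import *
import cv2
s=r.read_state();print(s["time"],s["ee_pos"],s["width"],s["ft_force"],w2b(s["ee_pos"]))
p=r.camera("wrist");cv2.imwrite(f"pics/wrist3.png",p["image"][:,:,::-1])
```

```text
4.85 [ 0.63382171 -0.05255305  0.09417319] 0.056954866929663533 [ 0.79156293 -0.71954551  0.21600633] [ 0.04978572 -0.00211694]
```

View pics/wrist3.png

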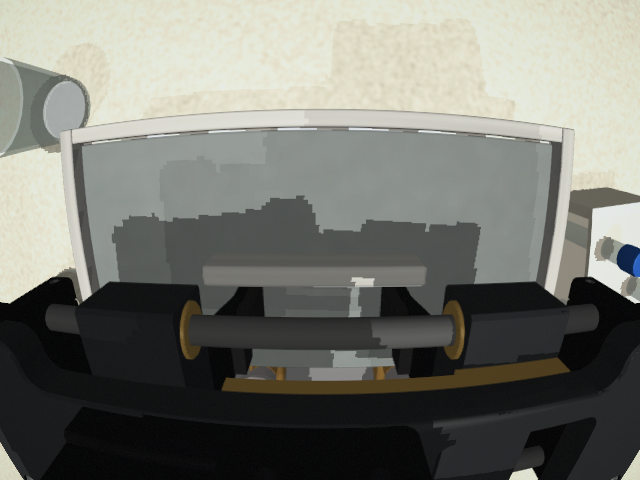

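The cover's far edge (row about 140) still shows a thin white gap before the stop. A little more, until the force rises.

Call:
arm_command --deltas '[0,0,0.001,0,0,0,0,0,0.002,0,0,0,0,0,0.003,0,0,0,0,0,0.004,0,0,0]'

```text
time: 5.4
ee_pos: [0.6352, -0.0525, 0.0941]
eef_rot: [0.516, -0.486, 0.483, -0.513]
ft_force: [-18.1, -0.9, 12.2]
width: 0.0568
```

At the stop: the force rose to 18 N. I'll back off, rise, and look into the well.

Call:
arm_command --deltas '[0,0,-0.01,0,0,0,0,0,-0.025,0,0,0,0,-0.03,-0.05,0,0,0,0,-0.06,-0.08,0,0,0,0,-0.09,-0.11,0,0,0,0,-0.11,-0.14,0,0,0,0,-0.11,-0.16,0,0,0,0,-0.11,-0.16,0,0,0]' --hand 0

```text
time: 6.4
ee_pos: [0.4774, -0.0625, 0.2046]
eef_rot: [0.515, -0.484, 0.486, -0.515]
ft_force: [-0.1, -0.6, 0.5]
width: 0.0004
```

Run:
```python
from bench import r
from h import *
import cv2
s=r.read_state();print(s["time"],s["ee_pos"],s["eef_rot"],s["width"],s["ft_force"],w2b(s["ee_pos"]))
p=r.camera("wrist");cv2.imwrite(f"pics/wrist4.png",p["image"][:,:,::-1])
for q in ["marked_hub","marked_tip","plain_hub","plain_tip"]:
        print(q,[(np.round(d["centre"]),round(d["conf"],2)) for d in r.boxes_of(p,q)][:3])
p=r.camera("scene");cv2.imwrite(f"pics/scene4.png",p["image"][:,:,::-1])
for q in ["marked_hub","marked_tip","plain_hub","plain_tip"]:
        print(q,[(np.round(d["centre"]),round(d["conf"],2)) for d in r.boxes_of(p,q)][:3])
```

```text
6.4 [ 0.47738099 -0.06250171  0.20457188] [ 0.51480562 -0.48395817  0.48554411 -0.51478789] 0.0003593135727886981 [-0.05528077 -0.5965556   0.50802665] [-0.1069707  -0.00243176]
marked_hub [(array([161., 271.]), 0.73)]
marked_tip [(array([152., 264.]), 0.66)]
plain_hub [(array([160., 377.]), 0.69)]
plain_tip [(array([168., 376.]), 0.65)]
marked_hub [(array([212., 253.]), 0.88)]
marked_tip [(array([211., 253.]), 0.74)]
plain_hub [(array([222., 203.]), 0.67)]
plain_tip [(array([225., 205.]), 0.63)]
```

View pics/wrist4.png

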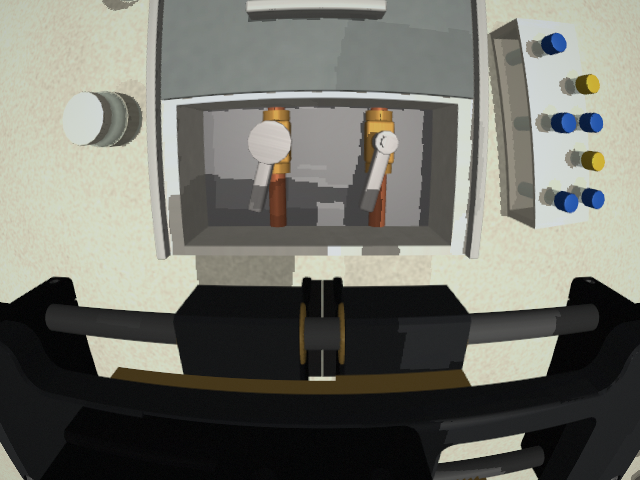

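View pics/scene4.png

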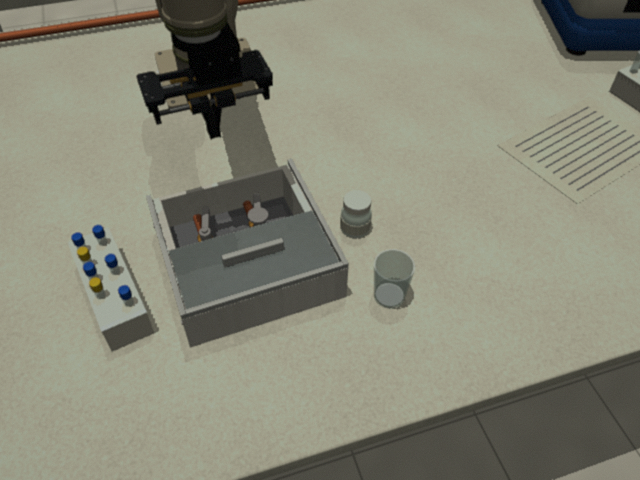

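The marked valve is the left one: disc at row 142, col 269, and its lever tip near row 209, col 258. The plain valve is on the right, with its hub at (142,386) and its tip at (209,370). I'll measure these.

```bash
cat >> h.py <<'E'
HE=np.array([[1.0,0.0001,-0.0013,0.0006],[0.0013,-0.2707,0.9627,-0.1637],[-0.0003,-0.9627,-0.2707,0.0744]])
def wray(st,u,v,z):
    a=np.array([u-321.756,v-240.86])/371.648;t=np.hypot(*a)
    d=np.array([*(a/t*np.sin(t)),np.cos(t)])
    R=Ro.from_quat(st["eef_rot"]);o=st["ee_pos"]+R.apply(HE[:,3]);d=R.apply(HE[:,:3]@d)
    return o+d*(z-o[2])/d[2]
E
python3 - <<'E'
from h import *
s=dict(ee_pos=np.array([0.47738099,-0.06250171,0.20457188]),eef_rot=np.array([0.51480562,-0.48395817,0.48554411,-0.51478789]))
for n,u,v,z in [("disc",269,142,.069),("mtip",258,210,.063),("phub",386,142,.069),("ptip",370,210,.063),("rimNL",184,246,.08),("rimNR",453,246,.08),("ribL",154,100,.092),("ribR",483,100,.092),("wellFL",177,103,.08),("wellFR",460,103,.08)]:
    w=wray(s,u,v,z);print(n,w.round(4),(w2b(w)*1000).round(1))
E
```

```text
disc [ 0.5475 -0.0164  0.069 ] [-34.2  39.3]
mtip [ 0.49   -0.0083  0.063 ] [-91.1  50.9]
phub [ 0.5533 -0.1101  0.069 ] [-34.1 -54.6]
ptip [ 0.4955 -0.1025  0.063 ] [-91.3 -43.4]
rimNL [0.4595 0.053  0.08  ] [-117.8  114. ]
rimNR [ 0.4731 -0.1742  0.08  ] [-118.1 -113.7]
ribL [0.5806 0.0747 0.092 ] [  4.5 128.1]
ribR [ 0.5954 -0.1815  0.092 ] [   3.5 -128.5]
wellFL [0.5785 0.0593 0.08  ] [  1.5 113. ]
wellFR [ 0.5915 -0.1666  0.08  ] [   0.6 -113.3]
```

Call:
arm_command --deltas '[-0.014,0.03,0.028,0,0,0,-0.014,0.06,0.028,0,0,0,-0.014,0.085,0.028,0,0,0,-0.014,0.11,0.028,0,0,0,-0.014,0.135,0.028,0,0,0,-0.014,0.155,0.028,0,0,0,-0.014,0.155,0.028,0,0,0]'

```text
time: 7.78
ee_pos: [0.5039, -0.0462, 0.0478]
eef_rot: [0.516, -0.485, 0.484, -0.515]
ft_force: [0.2, 0.0, 0.7]
width: 0.0005
```

Run:
```python
from bench import r
from h import *
import cv2
s=r.read_state();print(s["time"],s["ee_pos"],s["width"],s["ft_force"],w2b(s["ee_pos"]))
b0=w2b(s["ee_pos"])*1000
for th in np.linspace(.2,1.571,8):
    u=np.array([-np.cos(th),np.sin(th)]);n=np.array([np.sin(th),np.cos(th)])
    d=6+9.5*n[0]+15*n[1]; rc=45-7*(th-.2)/1.37
    c=np.array([-34.2,38.7])+rc*u-d*n
    # nearest point of finger rect to hub
    h=np.array([-34.2,38.7]);q=np.clip(h,c-[9.5,15],c+[9.5,15]);
    e=c-b0;print(round(th,2),c.round(1),"tool tx,tz",(-e[1]).round(1),e[0].round(1),"hubdist",np.hypot(*(q-h)).round(1))
p=r.camera("wrist");cv2.imwrite(f"pics/wrist5.png",p["image"][:,:,::-1])
```

```text
7.775 [ 0.50392085 -0.04621087  0.04783549] 0.0005063147904104576 [0.23725218 0.02501819 0.72646516] [-0.07947975  0.01219711]
0.2 [-82.8  25.5] tool tx,tz -13.3 -3.3 hubdist 39.1
0.4 [-83.9  34. ] tool tx,tz -21.8 -4.4 hubdist 40.2
0.59 [-83.1  43. ] tool tx,tz -30.8 -3.7 hubdist 39.4
0.79 [-80.4  52. ] tool tx,tz -39.8 -0.9 hubdist 36.7
0.98 [-75.4  60.5] tool tx,tz -48.3 4.1 hubdist 32.4
1.18 [-68.4  67.8] tool tx,tz -55.6 11.1 hubdist 28.5
1.38 [-59.7  73.4] tool tx,tz -61.2 19.8 hubdist 25.4
1.57 [-49.7  76.7] tool tx,tz -64.5 29.8 hubdist 23.8
```

View pics/wrist5.png

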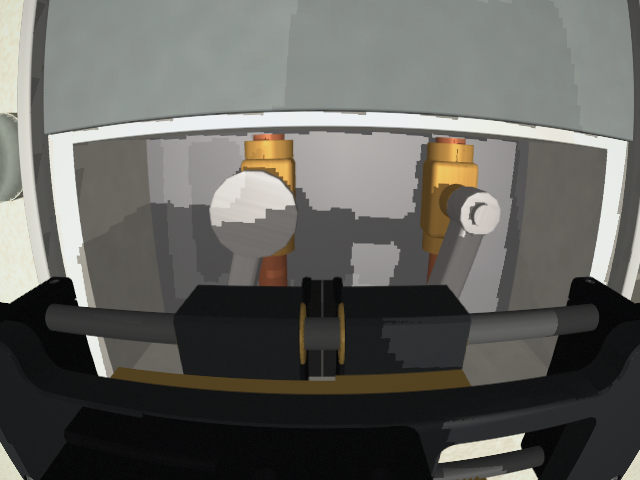

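The fingers are in the well between the levers, clear of both. The disc is at row 212, col 252. Now the arc, in half-speed steps.

Call:
arm_command --deltas '[-0.007,0,-0.002,0,0,0,-0.013,0,-0.003,0,0,0,-0.018,0,-0.004,0,0,0,-0.022,0,-0.0045,0,0,0,-0.0265,0,-0.004,0,0,0,-0.031,0,-0.0035,0,0,0,-0.0355,0,-0.0025,0,0,0,-0.04,0,-0.001,0,0,0]'

```text
time: 8.82
ee_pos: [0.5014, -0.0065, 0.049]
eef_rot: [0.515, -0.485, 0.485, -0.515]
ft_force: [1.0, -3.9, -0.2]
width: 0.0002
```

Run:
```python
from bench import r
from h import *
import cv2
s=r.read_state();print(s["time"],s["ee_pos"],s["width"],s["ft_force"],w2b(s["ee_pos"]))
p=r.camera("wrist");cv2.imwrite(f"pics/wrist6.png",p["image"][:,:,::-1])
```

```text
8.825 [ 0.50138439 -0.00648597  0.04895887] 0.00024557828830961 [ 0.95471574 -3.87504229 -0.20241493] [-0.07956988  0.0520028 ]
```

View pics/wrist6.png

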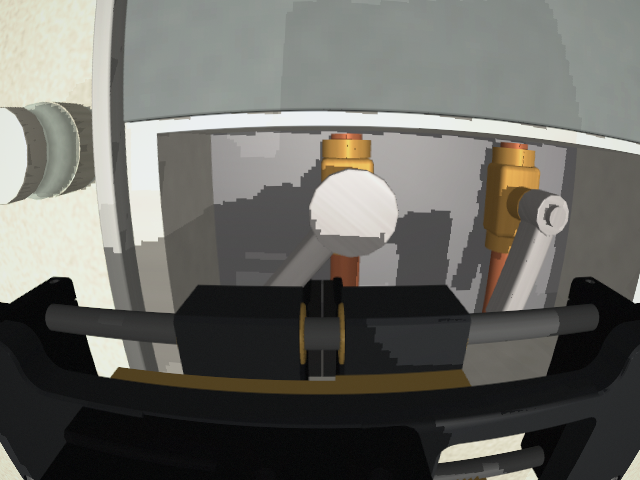

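The lever now points to about 45° (disc at row 212, col 353), with 4 N on the fingers. I'll carry on along the arc.

Call:
arm_command --deltas '[-0.0043,0,0.002,0,0,0,-0.0083,0,0.005,0,0,0,-0.012,0,0.0085,0,0,0,-0.0156,0,0.012,0,0,0,-0.0185,0,0.0165,0,0,0,-0.021,0,0.021,0,0,0,-0.023,0,0.026,0,0,0,-0.0245,0,0.0295,0,0,0]'

```text
time: 9.88
ee_pos: [0.5283, 0.0195, 0.0487]
eef_rot: [0.516, -0.485, 0.484, -0.514]
ft_force: [-16.1, -5.6, 11.2]
width: 0.0004
```

Run:
```python
from bench import r
from h import *
import cv2
s=r.read_state();print(s["time"],s["ee_pos"],s["width"],s["ft_force"],w2b(s["ee_pos"]))
p=r.camera("wrist");cv2.imwrite(f"pics/wrist7.png",p["image"][:,:,::-1])
```

```text
9.875 [0.52830405 0.01949902 0.04865453] 0.0004010976471534929 [-16.08821786  -5.59945014  11.22246647] [-0.05110404  0.07628416]
```

View pics/wrist7.png

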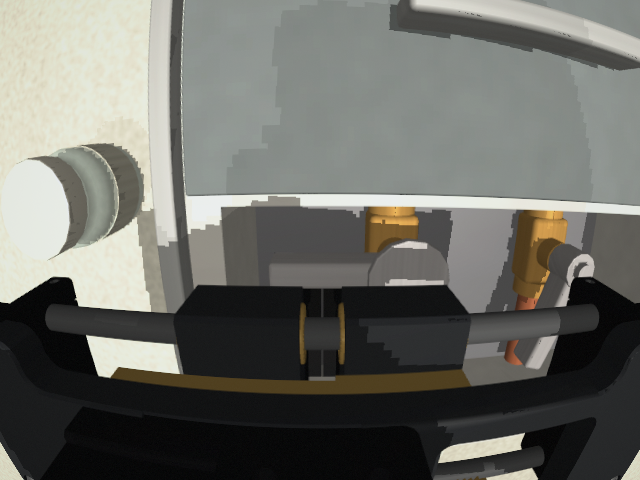

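The lever (row about 270) lies parallel to the rim and the force has risen to 17 N, so it is at its stop. I'll back off, rise, and clear the view.

Call:
arm_command --deltas '[0,0,-0.006,0,0,0,0,0,-0.015,0,0,0,0,-0.04,-0.02,0,0,0,0,-0.08,-0.02,0,0,0,0.03,-0.12,-0.035,0,0,0,0.06,-0.155,-0.055,0,0,0,0.064,-0.155,-0.055,0,0,0,0.064,-0.155,-0.055,0,0,0]'

```text
time: 10.92
ee_pos: [0.4784, -0.0472, 0.2037]
eef_rot: [-0.515, 0.484, -0.485, 0.515]
ft_force: [-0.4, 0.7, -0.6]
width: 0.0005
```

Run:
```python
from bench import r
from h import *
import cv2
s=r.read_state();print(s["time"],s["ee_pos"].tolist(),s["eef_rot"].tolist(),s["ft_force"],w2b(s["ee_pos"]))
p=r.camera("wrist");cv2.imwrite(f"pics/wrist8.png",p["image"][:,:,::-1])
p=r.camera("scene");cv2.imwrite(f"pics/scene8.png",p["image"][:,:,::-1])
```

```text
10.925 [0.47836816651258823, -0.04715151106899824, 0.2037358124733934] [-0.5148588379546808, 0.48443027229000307, -0.4847072123866325, 0.5150792235466011] [-0.36633346  0.70881221 -0.60783324] [-0.10504195  0.01282875]
```

View pics/wrist8.png

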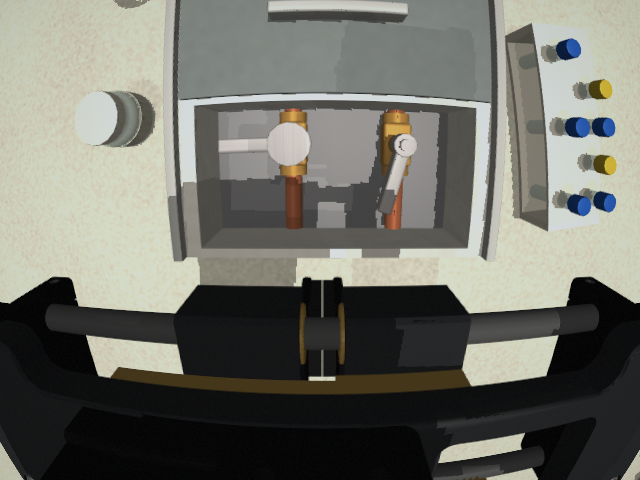

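View pics/scene8.png

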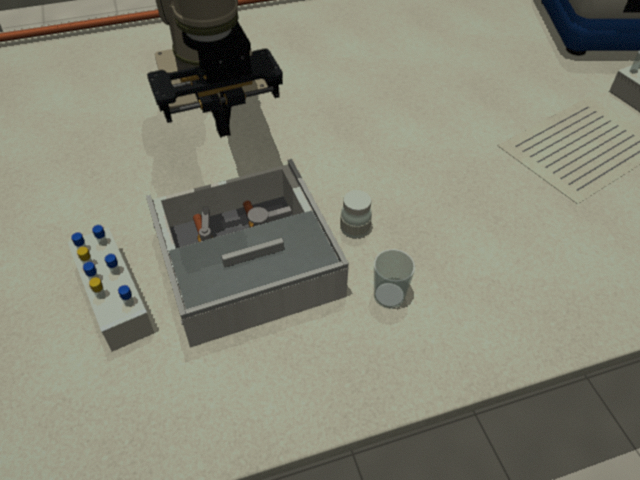

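Wrist view: the marked lever (tip at row 146, col 219; disc at 143, 289) points to +y. The plain lever looks as before, and the jar, rack and beaker stand where they did. I'll check the numbers.

Run:
```python
from h import *
import cv2
s=dict(ee_pos=np.array([0.478368,-0.0471515,0.2037358]),eef_rot=np.array([-0.5148588,0.48443027,-0.4847072,0.51507922]))
for n,u,v,z in [("disc",289,143,.069),("mtip",219,146.5,.063),("phub",406,144,.069),("ptip",385,210,.063),("covL",300,93,.086),("rimL",300,100,.08),("barL",270,14,.108),("barR",406,16,.108)]:
    w=wray(s,u,v,z);print(n,(w2b(w)*1000).round(1))
i=cv2.imread("pics/scene8.png");c=i[170:340,140:360];cv2.imwrite("pics/scz8.png",cv2.resize(c,(770,595),interpolation=cv2.INTER_CUBIC))
i=cv2.imread("pics/wrist8.png");c=i[60:230,170:390];cv2.imwrite("pics/wz8.png",cv2.resize(c,(770,595),interpolation=cv2.INTER_CUBIC))
```

```text
disc [-33.6  38.6]
mtip [-34.6  98. ]
phub [-33.3 -55.4]
ptip [-89.2 -40.6]
covL [ 4.6 28.7]
rimL [-0.2 29. ]
barL [61.3 48.6]
barR [ 61.3 -47.1]
```

View pics/scz8.png

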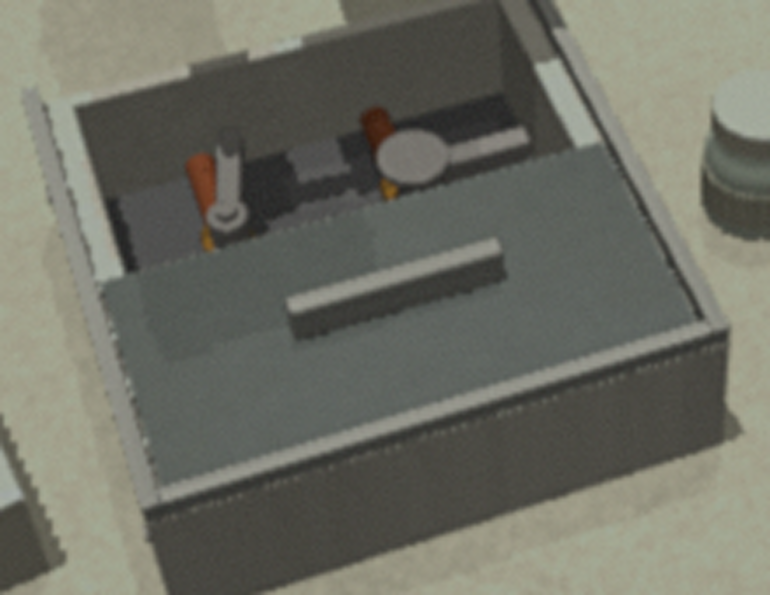

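View pics/wz8.png

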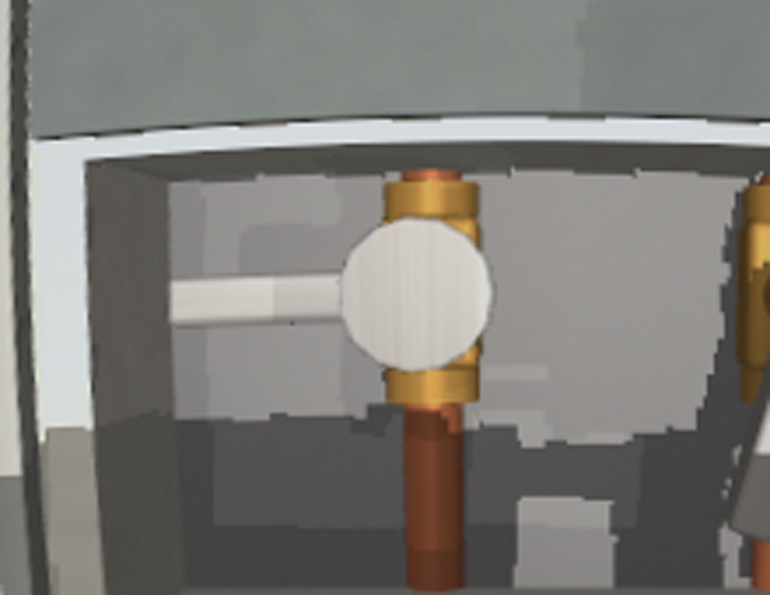

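The cover edge (4.6 mm, expected 5) and the lever (about 1.55 rad, pressed on its stop) agree. I'll compare the plain lever before and after.

Run:
```python
import cv2,numpy as np
a=cv2.imread("pics/wrist4.png")[110:230,340:420];b=cv2.imread("pics/wrist8.png")[110:230,360:440]
cv2.imwrite("pics/cmp.png",cv2.resize(np.hstack([a,b]),(800,600),interpolation=cv2.INTER_CUBIC))
a=cv2.imread("pics/scene4.png")[170:350,60:430].astype(int);b=cv2.imread("pics/scene8.png")[170:350,60:430].astype(int)
d=np.abs(a-b).max(2)>25;y,x=np.nonzero(d);print(len(x),[(t[0]+170,t[1]+60) for t in zip(y,x)][::max(1,len(x)//25)])
```

```text
669 [(np.int64(170), np.int64(232)), (np.int64(172), np.int64(235)), (np.int64(174), np.int64(234)), (np.int64(176), np.int64(233)), (np.int64(177), np.int64(301)), (np.int64(182), np.int64(296)), (np.int64(184), np.int64(296)), (np.int64(186), np.int64(209)), (np.int64(188), np.int64(203)), (np.int64(191), np.int64(193)), (np.int64(204), np.int64(258)), (np.int64(207), np.int64(283)), (np.int64(209), np.int64(284)), (np.int64(210), np.int64(288)), (np.int64(211), np.int64(284)), (np.int64(212), np.int64(278)), (np.int64(213), np.int64(276)), (np.int64(214), np.int64(236)), (np.int64(215), np.int64(230)), (np.int64(216), np.int64(220)), (np.int64(217), np.int64(223)), (np.int64(218), np.int64(223)), (np.int64(219), np.int64(223)), (np.int64(220), np.int64(267)), (np.int64(221), np.int64(270)), (np.int64(225), np.int64(240))]
```

View pics/cmp.png

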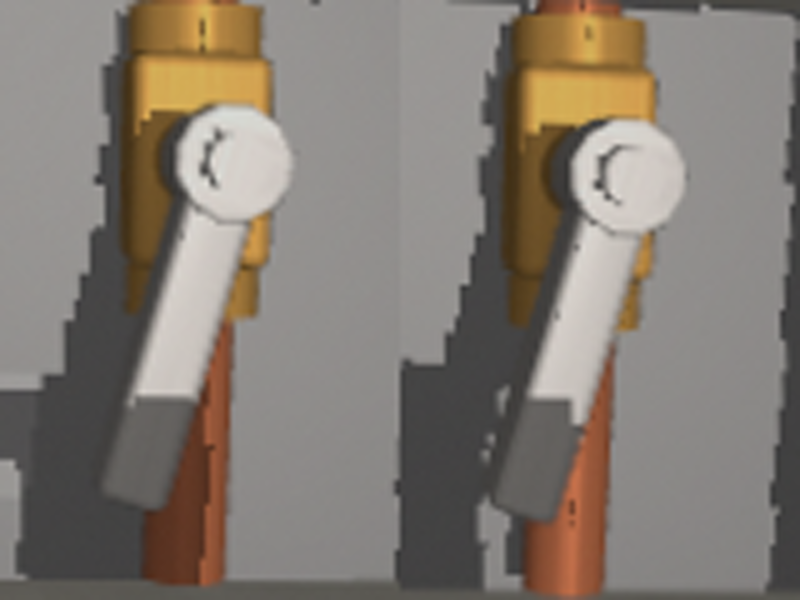

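The plain lever looks the same before and after: the same offset from hub to tip in both crops. The other changes are shadows and the marked lever. I'm handing in.

```bash
python3 -c "
from bench import r
print(r.close_job())"
```

```text
the job is handed in; nothing more can be done
None
```

The job is done and handed in at about 11 s of the 46 s allowed; the hand-in reports no verdict.

- **Cover:** I pushed it back by its bar with two fingers until it met the end stop, where the force rose to about 22 N. Its near edge then measured 4.6 mm in box x, against 5 mm expected.
- **Marked valve:** This was the left one. I turned its lever clockwise with the shut fingers until the force rose to about 20 N at its stop. Afterwards it measured about 1.55 rad against 1.571, which is within picking error.
- **Everything else:** The plain lever looks unchanged in the before-and-after close-ups. My rough pixel picks gave 0.19 rad before and 0.26 rad after; I put that down to picking error, since nothing came near it. The jar, rack and beaker stand where they were, and the robot was clear of everything at hand-in.

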